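# Prop the topping chest open for serving

### The arm

A 6-joint arm with a two-finger parallel gripper is mounted at the origin on the work surface. World frame = base frame: x ahead of the robot, y to its left, z up, the work surface at z = 0. Lengths are in m, angles in rad, forces in N, time in s.
With the tool pointing down it reaches from about 0.35 to 0.775 m from the base axis. Payload 7.3 kg.
Tool frame: the origin (TCP) lies at the very end of the fingers, on their centre line; the grasp point (between the pads) lies 19 mm behind it; z points along the fingers, y is the line along which they close (so a half turn about z gives the same grasp; the last joint's range is limited). The gripper opens to 92 mm and grips with 3 to 60 N. Pads are 19 mm wide; open, the fingers measure 130 mm over their backs; the gripper's body (75 mm by 190 mm) begins 47 mm behind the grasp point.
Start: joints at [-1.331, 0.342, 1.524, -0, 1.275, -0.146], TCP at [0.198, -0.486, 0.227] pointing down, gripper open.
Joint ranges: [-2.53, 2.53], [-0.77, 2.02], [0.04, 2.7], [-1, 4.14], [0.28, 2.66], [-3.11, 3.11]. Speed limits (rad/s): [2.57, 2.57, 3.14, 3.14, 3.14, 3.14].

### API

Orientations are given as [roll, pitch, yaw] about the fixed x, y, z axes, in that order (R = Rz(yaw) Ry(pitch) Rx(roll)).
In Python, from cell import observe, read_camera, get_calibration, hand_in, search_frame gives the robot as it stands.
- The arm moves only by the tool step_arm, never from a script. Its argument "commands" is a list of rows, each an object with "translation": the shift along the tool's x, y, z in mm, a list of three; "roll": the turn about the tool's z in rad. In form: [{"translation": [x, y, z], "roll": roll}, ...]. A call has 1 to 20 rows; each row shifts and turns the commanded pose from where the row before left it, along the tool's axes as they then stand; what a row does not reach is not made up. A row lasts 1/12 s, in which the tool goes at most 41.7 mm and 7.16 degrees, less where a joint would pass 70% of its speed; a pose out of reach is approached as far as the arm can. A call is refused whole if a number of a shift passes 41.7 or a number of a turn 0.125, either way. A call with a gripper value outside its range is refused whole. "fingers" is the opening, from 0 (shut) to 1 (fully open), set as the call begins (left out, the last holds). The fingers move at their own pace and stop on an object; "grip_force" is the grip in N (left out, the last holds). Time passes only in rows, so rows that do not move let the fingers close. It gives the time, the measured TCP pose, the force, the opening and the grip force at its end, in the units of the state.
- observe(): the state, without advancing time (a new reading comes with each control period).
- read_camera(name): name is "side" or "top"; returns the picture (400x640x3 uint8, red, green, blue); there is no depth.
- get_calibration(name): a dict with "camera_matrix" (3x3 intrinsics, pixels), "world_from_camera" (4x4, takes a point from camera to world coordinates). Camera axes: x right, y up, looking along -z (the intrinsics and any distortion apply to the point x, -y, -z); pixel columns grow to the right and rows downward; lengths in m; the calibration is good to about 2 mm. A picture is of the moment at which its call begins. get_calibration takes no time and is no camera call.
- hand_in(): hands the job in; it is judged then, once.
Trained networks look in the newest picture that a camera, given by its name, has taken for a name from the list of things; names that differ only in an ending like _2 or _b are one class to them, and where a whole thing is asked for, a point or a joint stands for the part that bears it (a point fixed in the world has none). Each returns a list of dicts, best first, with "confidence" (0 to 1); they miss things now and then, are a little off and sometimes report something else, mostly with a low value. They report only what shows in the picture. A call takes as long as a camera call.
- search_frame(camera, name): "at" ([x, y, z] in m, in world coordinates, good to about 4 mm: the middle of the surface that is visible of it).
The state is a dict: "time": time; "qpos": joint angles; "qvel": joint speeds; "joint_efforts": joint torques, N m; "tool_pos": TCP position; "tool_rot": TCP orientation; "contact_force": force on the tool from outside, world axes, zero at the start; "torque": the same for the moment, N m; "opening": finger opening in m; "grip_force": force on a finger pad.
Only numpy, scipy, OpenCV 4.12 (cv2) and the standard library are available. Lean on these libraries where they do the work, as an engineer would, in place of code of your own. Each camera call takes 0.05 s, during which the arm holds its last target. There are 200 camera calls.

### The job

Get the topping chest ready for serving: swing its lid open and right back until it rests on its stop, flip the red stay up and over until it leans on its own stop, then bring the lid back down gently, without dropping it, so that it rests propped on the stay. Do not disturb the cups, spoon and pan lid standing around it.

Things in the scene. Friction and masses are not known exactly. Their poses are not given: they have to be found in the camera images.
- chest: Stainless steel topping chest, fixed to the counter, 180 (x, front to back) x 160 (y) x 100 mm high, open at the top inside, under a black lid with a white underside. Origin: centre of its underside on the counter. Its x axis runs from the front (-x, the side with the lid's bar handle) to the back (+x, the hinge); the red stay is on its +y side; z up.
- lid (a joint): Angle of the lid in rad: 0 closed (level), grows as the front edge rises and swings over to the back, 1.57 upright, 2.0 at its stop, leaning back, where gravity holds it. Below 1.57 it falls shut if let go. 0.4 kg nominal, nearly free hinge. The plate is 182 long (from the hinge) x 204 wide x 12 mm thick and reaches 22 mm beyond the chest on both y sides.
- lid_hinge (a point): Middle of the lid's hinge line, which runs along the chest's y axis, on the back top edge of the chest, 90 mm behind the chest's centre and 100 mm above the counter.
- lid_bar (a point): Middle of the lid's handle, a round black bar 12 mm thick and 110 mm long, parallel to the hinge line, 35 mm clear ahead of the lid's front edge (held by two arms at its ends). It moves with the lid: 217 mm from the hinge line and 6 mm above the plane of the underside; 106 mm above the counter when closed. The bar can turn between the fingers as the lid swings.
- stay (a joint): Angle of the red stay in rad: 0 lying level along the chest's +y side, pointing to the back, under the closed lid's edge; it grows as the free end rises and swings over to the front; 1.57 upright, 1.72 at its stop, leaning to the front, where gravity holds it. Below 1.57 it falls back. With the stay at its stop and the lid resting on its end, the lid stands at about 0.65 rad.
- stay_pivot (a point): Pivot of the stay, its axis along the chest's y axis: 35 mm ahead of the chest's centre, 92 mm to its +y side, 88 mm above the counter. The stay is a red rod 10 mm thick, 113 mm long from the pivot to the centre of its 14 mm black rubber end, 0.1 kg.
- stay_grip (a point): Where to hold the stay: a point on its red cross handle, a round pin 12 mm thick that sticks out sideways (chest's +y) from the rod, 80 mm from the pivot, out to 73 mm from the rod; this point lies 50 mm out from the rod. It moves with the stay. The pin can turn between the fingers.
- cup_near: Brown paper cup, 84 mm across the mouth, 115 mm tall, standing off the chest's front corner on the stay's side. Bystander: leave it alone. Origin: centre of its underside.
- jigger: Small steel cup, 60 mm across, 55 mm tall, standing beside the chest on the stay's side. Bystander. Origin: centre of its underside.
- spoon: Steel spoon, 180 mm long, lying across in front of the chest. Bystander. Origin: about its middle.
- cup_small: Brown paper cup, 84 mm across the mouth, 85 mm tall, on the counter. Bystander. Origin: centre of its underside.
- pan_lid: Round aluminium pan lid, 160 mm across, 32 mm high, lying on the blue mat. Bystander. Origin: centre of its underside.

How it is judged:
On the way, in this order (a step that is already met when the one before it is completed fails the run):
1. the lid is swung right back to its stop while the stay still lies down (value of joint lid above 1.85 rad and value of joint stay below 0.5 rad), for 0.2 s.
2. the stay is flipped over to its stop with the lid still leaning back (value of joint each of stay, lid above 1.6 rad), for 0.2 s.
At the end, for the whole second after the job is handed in: The stay stands at its stop (above 1.62 rad), the lid rests on it (within 0.07 rad of 0.65 rad) and is at rest (value of joint lid between 0.58 and 0.72 rad and value of joint stay above 1.62 rad and velocity of joint lid between -0.05 and 0.05 rad/s); the robot touches nothing.
It fails at once if the lid is dropped: it falls faster than 3.5 rad/s (velocity of joint lid below -3.5 rad/s).
It fails at once if a bystander is pushed more than 40 mm or knocked over (distance of any of cup_near, jigger, spoon, cup_small, pan_lid from where it was at the start of the episode above 0.04 m or angle between any of cup_near, jigger, cup_small's own z axis and vertical above 0.5 rad).
It also fails if it takes over 66 s, if anything falls off the work surface, if the arm or the gripper's body presses on something with over 40 N, if the wrist force passes 120 N, or if a joint passes its speed limit or range.

## Working session

There is one attempt and no reset: what is moved stays moved. The work goes in short steps, Python scripts to look and compute and a tool call to move; the robot and the scene stay as the last step left them, time stands still between calls to the robot, and variables do not carry over. Pictures are saved under pics/ and viewed, at most 10 in all, crops included, and the job is handed in when it is done.

Besides the shell and the picture viewer there is one more tool, called after "Call:" as name(argument=value, ...) on one line, values as JSON. step_arm: Moves the arm, as the interface text tells. Its arguments: {"type":"object","properties":{"commands":{"type":"array"},"fingers":{"type":"number"},"grip_force":{"type":"number"}},"required":["commands"]}

```bash
ls; mkdir -p pics
python3 - <<'E'
from cell import *
import cv2,numpy as np
s=observe();print(s)
for c in("side","top"):
    im=read_camera(c);cv2.imwrite(f"pics/{c}0.png",im[:,:,::-1])
    k=get_calibration(c);print(c,np.round(k["camera_matrix"],1).tolist(),np.round(k["world_from_camera"],3).tolist())
    for n in["chest","lid","lid_hinge","lid_bar","stay","stay_pivot","stay_grip","cup_near","jigger","spoon","cup_small","pan_lid"]:
        print(n,[(np.round(d["at"],3).tolist(),round(d["confidence"],2)) for d in search_frame(c,n)[:2]])
print(observe()["time"])
E
```

```text
pics
{'time': 0.0, 'qpos': array([-1.33099974e+00,  3.42738934e-01,  1.52505223e+00, -8.86799418e-06,
        1.27538850e+00, -1.45979824e-01]), 'qvel': array([ 0.00015575, -0.00259323,  0.00143611,  0.00051959, -0.00052669,
       -0.00085064]), 'joint_efforts': array([ 1.52295601e-03, -4.31248963e+01, -2.44218081e+01,  7.18119065e-02,
        5.59900166e-02, -1.33118510e-04]), 'tool_pos': array([ 0.19747306, -0.48599105,  0.22602426]), 'tool_rot': array([-3.14002129e+00, -2.22460109e-04,  3.85778822e-01]), 'contact_force': array([ 0.58715172,  0.32327465, -0.39195379]), 'torque': array([ 0.03200032,  0.00548361, -0.02465679]), 'grip_force': 0.0, 'opening': 0.09169047725833196}
side [[365.1, 0.0, 318.3], [0.0, 365.1, 202.0], [0.0, 0.0, 1.0]] [[-0.756, 0.42, -0.502, -0.072], [-0.654, -0.49, 0.576, 0.732], [-0.004, 0.764, 0.645, 0.895], [0.0, 0.0, 0.0, 1.0]]
chest [([0.518, 0.088, 0.107], 0.65)]
lid [([0.536, 0.073, 0.111], 0.81), ([0.501, 0.3, 0.013], 0.6)]
lid_hinge [([0.52, 0.084, 0.11], 0.57), ([0.491, -0.45, 0.011], 0.38)]
lid_bar [([0.538, 0.07, 0.113], 0.57)]
stay [([0.76, 0.00
[... 350 characters left out ...]
 [0.0, 0.0, 1.0]] [[0.01, 0.997, -0.071, 0.438], [-1.0, 0.009, -0.011, 0.01], [-0.01, 0.071, 0.997, 1.64], [0.0, 0.0, 0.0, 1.0]]
chest [([0.544, 0.055, 0.111], 0.75)]
lid [([0.541, 0.061, 0.113], 0.89)]
lid_hinge [([0.546, 0.057, 0.116], 0.86)]
lid_bar [([0.544, 0.06, 0.11], 0.93)]
stay [([0.671, -0.006, 0.092], 0.4)]
stay_pivot [([0.543, 0.054, 0.112], 0.89)]
stay_grip [([0.667, -0.011, 0.095], 0.66)]
cup_near [([0.695, 0.286, 0.056], 0.84), ([0.537, 0.302, 0.015], 0.44)]
jigger [([0.774, 0.01, 0.015], 0.73), ([0.544, 0.054, 0.116], 0.45)]
spoon [([0.538, 0.299, 0.013], 0.71)]
cup_small [([0.475, 0.496, 0.037], 0.89), ([0.538, 0.303, 0.013], 0.55)]
pan_lid [([0.487, -0.47, 0.015], 0.8)]
1.3
```

Run:
```python
import cv2
a=cv2.imread("pics/top0.png");cv2.imwrite("pics/topc.png",cv2.resize(a[80:290,180:420],None,fx=2.8,fy=2.8,interpolation=cv2.INTER_CUBIC))
```

```text
(no output)
```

View pics/top0.png

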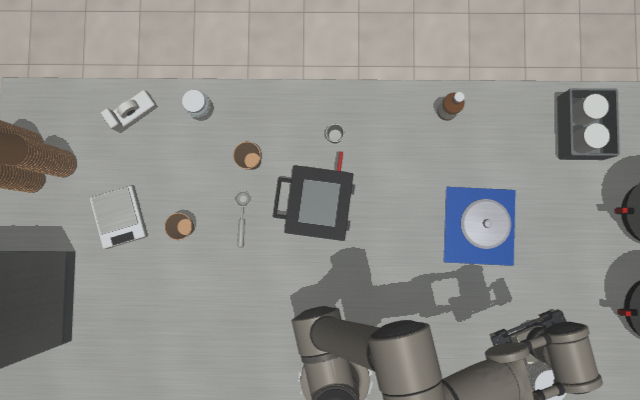

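View pics/side0.png

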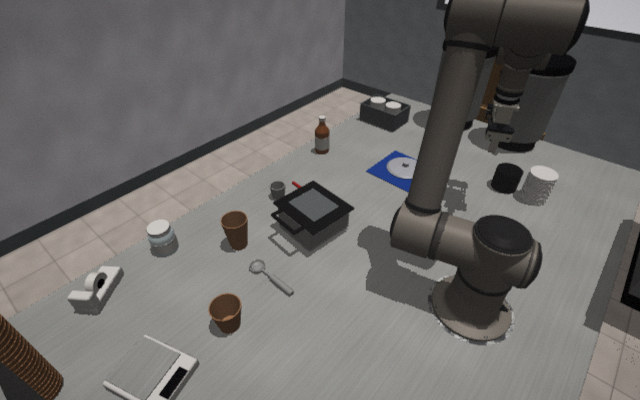

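View pics/topc.png

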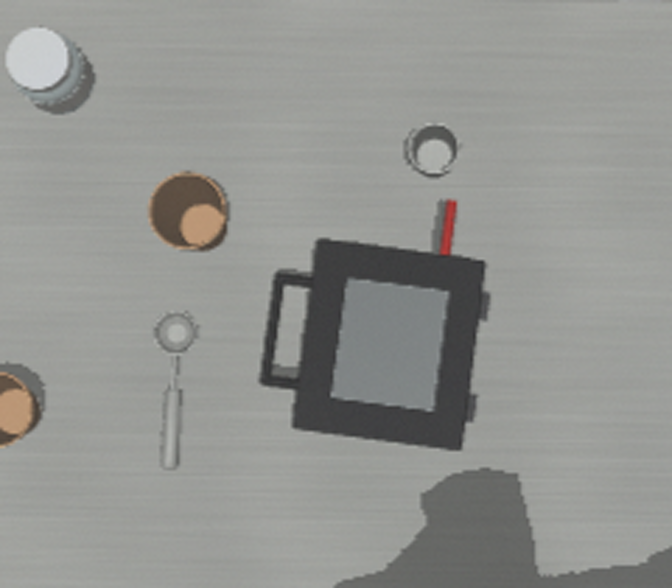

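The top crop shows the lid with corners at crop px (318,239), (485,262), (462,450) and (293,429). The handle bar runs from (277,272) to (263,384), and the red pin tip sticks out at (452,201). The front is to the left (world +y) and the stay side is up (world +x). The jigger sits just beyond the pin and the brown cup is off the front corner.

```bash
cat > h.py <<'E'
from cell import *
import cv2,numpy as np
def ray(c,uv):
    k=get_calibration(c);K=np.array(k["camera_matrix"]);T=np.array(k["world_from_camera"])
    d=np.linalg.inv(K)@[uv[0],uv[1],1];d=T[:3,:3]@[d[0],-d[1],-d[2]];return T[:3,3],d
def onz(c,uv,z):
    o,d=ray(c,uv);return o+d*(z-o[2])/d[2]
def proj(c,p):
    k=get_calibration(c);K=np.array(k["camera_matrix"]);T=np.array(k["world_from_camera"])
    q=T[:3,:3].T@(np.array(p)-T[:3,3]);q=K@[q[0],-q[1],-q[2]];return q[:2]/q[2]
def W(pose,p):
    x,y,a=pose;c,s=np.cos(a),np.sin(a);return np.array([x+c*p[0]-s*p[1],y+s*p[0]+c*p[1],p[2]])
E
python3 - <<'E'
from h import *
from scipy.optimize import least_squares
im=cv2.imread("pics/top0.png");g=cv2.cvtColor(im,cv2.COLOR_BGR2GRAY)
C=np.array([[318,239],[485,262],[462,450],[293,429]],float)/2.8+[180,80]
Cs=cv2.cornerSubPix(g,C.astype(np.float32).reshape(-1,1,2),(3,3),(-1,-1),(3,50,.01)).reshape(-1,2)
print(C.round(1).tolist(),Cs.round(1).tolist())
# front = 182 from hinge at +90 ->-92 ; corners front+y, back+y, back-y, front-y, z=.112
M=np.array([[-.092,.102,.112],[.09,.102,.112],[.09,-.102,.112],[-.092,-.102,.112]])
for P in(C,Cs):
    P=P.astype(float)
    w=[onz("top",u,.112) for u in P];print("sides",[round(float(np.linalg.norm(w[i]-w[i-1])),4) for i in range(4)])
    r=least_squares(lambda q:np.ravel([proj("top",W(q,m))-u for m,u in zip(M,P)]),[.54,.06,-1.7])
    print(r.x.round(4),"res",r.fun.round(2))
q=r.x
for n,p in dict(bar1=(-.127,.055,.106),bar2=(-.127,-.055,.106),pin=(.045,.165,.088)).items():
    for c in("top","side"):print(n,c,((proj(c,W(q,p))-([180,80]if c=="top" else 0))*(2.8 if c=="top" else 1)).round(1))
for m in M:print("lid side px",proj("side",W(q,m)).round(1))
E
```

```text
[[293.6, 165.4], [353.2, 173.6], [345.0, 240.7], [284.6, 233.2]] [[292.8999938964844, 164.8000030517578], [352.79998779296875, 172.8000030517578], [344.20001220703125, 240.39999389648438], [283.79998779296875, 232.10000610351562]]
sides [0.2039, 0.1797, 0.2011, 0.1799]
[ 0.5423  0.0511 -1.6888] res [-0.3   0.05  0.55 -0.54  0.21  0.41 -0.46  0.06]
sides [0.2024, 0.1806, 0.2024, 0.1806]
[ 0.5442  0.0531 -1.6928] res [-0.13 -0.2   0.37 -0.33  0.13  0.2  -0.37  0.32]
bar1 top [277.8 276.8]
bar1 side [271.7 214.7]
bar2 top [263.5 378.8]
bar2 side [293.3 232.6]
pin top [450.4 199.3]
pin side [292.  182.2]
lid side px [271.6 201.6]
lid side px [312.5 179.6]
lid side px [353.8 207.1]
lid side px [312.1 233.8]
```

```bash
cat >> h.py <<'E'
POSE=(.5442,.0531,-1.6928)
def tcp():
    s=observe();p=s["tool_pos"];x,y,a=POSE;d=p[:2]-[x,y];c,n=np.cos(a),np.sin(a)
    return np.array([c*d[0]+n*d[1],-n*d[0]+c*d[1],p[2]]),s
def to(*t):
    "tool-frame shift in mm to a TCP target in chest coordinates (m), tool yaw = chest yaw+90"
    p,s=tcp();d=(np.array(t)-p)*1000
    print("t",round(s["time"],2),"chest tcp",p.round(4),"dyaw",round(s["tool_rot"][2]-(POSE[2]+np.pi/2),4),"tool shift",np.round([d[1],d[0],-d[2]],1),"F",s["contact_force"].round(1),"open",round(s["opening"],4))
E
python3 -c "
from h import *
to(-.127,0,.2)"
```

```text
t 1.3 chest tcp [ 0.5777 -0.2784  0.2267] dyaw 0.5078 tool shift [ 278.4 -704.7   26.7] F [-0.8  0.6 -0.1] open 0.092
```

Call:
step_arm(commands=[{"translation": [0,0,0],"roll": 0.1016},{"translation": [0,0,0],"roll": 0.1016},{"translation": [0,0,0],"roll": 0.1016},{"translation": [0,0,0],"roll": 0.1016},{"translation": [0,0,0],"roll": 0.1016}], fingers=0.28)

```text
time: 1.72
tool_pos: [0.1976, -0.4864, 0.2267]
tool_rot: [3.142, -0.0, -0.127]
contact_force: [0.4, 0.6, 0.1]
opening: 0.0634
grip_force: 0.0
```

Call:
step_arm(commands=[{"translation": [14,-35,0],"roll": 0},{"translation": [14,-35,0],"roll": 0},{"translation": [14,-35,0],"roll": 0},{"translation": [14,-35,0],"roll": 0},{"translation": [14,-35,0],"roll": 0},{"translation": [14,-35,0],"roll": 0},{"translation": [14,-35,0],"roll": 0},{"translation": [14,-35,0],"roll": 0},{"translation": [14,-35,0],"roll": 0},{"translation": [14,-35,0],"roll": 0},{"translation": [14,-35,0],"roll": 0},{"translation": [14,-35,0],"roll": 0},{"translation": [14,-35,0],"roll": 0},{"translation": [14,-35,0],"roll": 0},{"translation": [14,-35,0],"roll": 0},{"translation": [14,-35,0],"roll": 0},{"translation": [14,-35,0],"roll": 0},{"translation": [14,-35,0],"roll": 0},{"translation": [0,0,0],"roll": 0},{"translation": [0,0,0],"roll": 0}])

```text
time: 3.38
tool_pos: [0.5247, 0.1098, 0.2261]
tool_rot: [3.141, 0.001, -0.119]
contact_force: [0.5, -0.4, -0.7]
opening: 0.0257
grip_force: 0.0
```

```bash
python3 -c "
from h import *
to(-.128,0,.15)"
```

```text
t 3.38 chest tcp [-0.0539 -0.0262  0.2261] dyaw 0.0032 tool shift [ 26.2 -74.1  76.1] F [ 0.5 -0.4 -0.7] open 0.0257
```

Call:
step_arm(commands=[{"translation": [9,-25,0],"roll": 0},{"translation": [9,-25,0],"roll": 0},{"translation": [8,-24,0],"roll": 0},{"translation": [0,0,19],"roll": 0},{"translation": [0,0,19],"roll": 0},{"translation": [0,0,19],"roll": 0},{"translation": [0,0,19],"roll": 0},{"translation": [0,0,0],"roll": 0},{"translation": [0,0,0],"roll": 0}])

```text
time: 4.13
tool_pos: [0.5588, 0.1773, 0.1504]
tool_rot: [3.141, 0.002, -0.123]
contact_force: [-0.0, 0.2, 1.0]
opening: 0.0255
grip_force: 0.0
```

Run:
```python
from h import *
to(-.128,0,.094)
a=read_camera("top")[120:280,230:400,::-1];b=read_camera("side")[130:280,220:400,::-1]
f=lambda i:cv2.resize(i,(398,375),interpolation=cv2.INTER_CUBIC)
cv2.imwrite("pics/pre.png",np.hstack([f(a),f(b)]))
```

```text
t 4.13 chest tcp [-0.125  -0.0007  0.1504] dyaw -0.0014 tool shift [ 0.7 -3.  56.4] F [-0.   0.2  1. ] open 0.0255
```

View pics/pre.png

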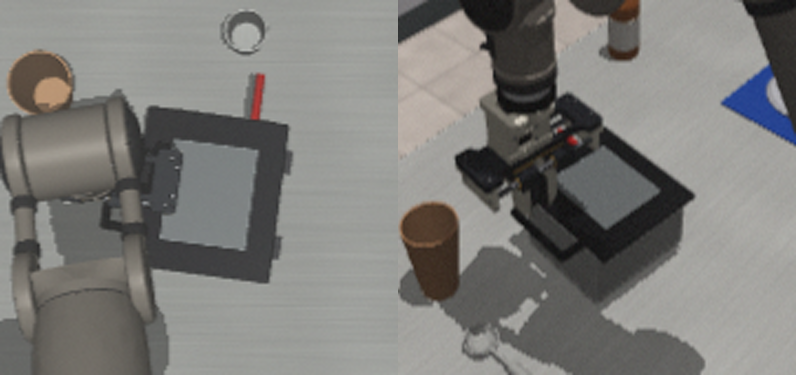

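The gripper sits over the bar, long axis front to back, clear of the paper cup (right panel, bar at about px (545,230)). Next I descend in two parts and grip.

Call:
step_arm(commands=[{"translation": [0,-3,10],"roll": 0},{"translation": [0,0,10],"roll": 0},{"translation": [0,0,10],"roll": 0},{"translation": [0,0,8],"roll": 0},{"translation": [0,0,0],"roll": 0}])

```text
time: 4.65
tool_pos: [0.5583, 0.1812, 0.1102]
tool_rot: [3.14, 0.004, -0.122]
contact_force: [-0.3, -0.9, -0.1]
opening: 0.0256
grip_force: 0.0
```

Call:
step_arm(commands=[{"translation": [0,0,6],"roll": 0},{"translation": [0,0,6],"roll": 0},{"translation": [0,0,6],"roll": 0},{"translation": [0,0,0],"roll": 0}])

```text
time: 4.98
tool_pos: [0.559, 0.1812, 0.0933]
tool_rot: [3.141, 0.002, -0.122]
contact_force: [-0.9, -0.5, -0.2]
opening: 0.0257
grip_force: 0.0
```

Call:
step_arm(commands=[{"translation": [0,0,0],"roll": 0},{"translation": [0,0,0],"roll": 0},{"translation": [0,0,0],"roll": 0},{"translation": [0,0,0],"roll": 0}], fingers=0, grip_force=12)

```text
time: 5.32
tool_pos: [0.5595, 0.1787, 0.0948]
tool_rot: [3.137, 0.001, -0.122]
contact_force: [-1.3, -11.4, 0.0]
opening: 0.0116
grip_force: 12.0
```

Run:
```python
from h import *
to(-.127,0,.094)
# arc rows for the bar, tool-frame (y=chest x, z=down), equal steps
def bar(t):return np.array([-217*np.cos(t)+6*np.sin(t),217*np.sin(t)+6*np.cos(t)])
th=np.linspace(0,2.0,41);P=np.array([bar(t) for t in th]);D=np.diff(P,axis=0)
print([[round(a,1),round(-b,1)] for a,b in D])
```

```text
t 5.32 chest tcp [-1.265e-01 -1.000e-04  9.480e-02] dyaw 0.0001 tool shift [ 0.1 -0.5  0.8] F [ -1.3 -11.4   0. ] open 0.0116
[[np.float64(0.6), np.float64(-10.8)], [np.float64(1.1), np.float64(-10.8)], [np.float64(1.7), np.float64(-10.7)], [np.float64(2.2), np.float64(-10.6)], [np.float64(2.7), np.float64(-10.5)], [np.float64(3.2), np.float64(-10.4)], [np.float64(3.7), np.float64(-10.2)], [np.float64(4.3), np.float64(-10.0)], [np.float64(4.7), np.float64(-9.8)], [np.float64(5.2), np.float64(-9.5)], [np.float64(5.7), np.float64(-9.2)], [np.float64(6.2), np.float64(-8.9)], [np.float64(6.6), np.float64(-8.6)], [np.float64(7.0), np.float64(-8.3)], [np.float64(7.4), np.float64(-7.9)], [np.float64(7.8), np.float64(-7.5)], [np.float64(8.2), np.float64(-7.1)], [np.float64(8.5), np.float64(-6.7)], [np.float64(8.8), np.float64(-6.3)], [np.float64(9.1), np.float64(-5.8)], [np.float64(9.4), np.float64(-5.4)], [np.float64(9.7), np.float64(-4.9)], [np.float64(9.9), np.float64(-4.4)], [np.float64(10.1), np.float64(-3.9)], [np.float64(10.3), np.float64(-3.4)], [np.float64(10.5), np.float64(-2.9)], [np.float64(10.6), np.float64(-2.3)], [np.float64(10.7), np.float64(-1.8)], [np.float64(10.8), np.float64(-1.3)], [np.float64(10.8), np.float64(-0.7)], [np.float64(10.9), np.float64(-0.2)], [np.float64(10.8), np.float64(0.3)], [np.float64(10.8), np.float64(0.9)], [np.float64(10.8), np.float64(1.4)], [np.float64(10.7), np.float64(2.0)], [np.float64(10.6), np.float64(2.5)], [np.float64(10.4), np.float64(3.0)], [np.float64(10.3), np.float64(3.5)], [np.float64(10.1), np.float64(4.0)], [np.float64(9.9), np.float64(4.5)]]
```

Call:
step_arm(commands=[{"translation": [0,2.6,-10.8],"roll": 0},{"translation": [0,1.1,-10.8],"roll": 0},{"translation": [0,1.7,-10.7],"roll": 0},{"translation": [0,2.2,-10.6],"roll": 0},{"translation": [0,2.7,-10.5],"roll": 0},{"translation": [0,3.2,-10.4],"roll": 0},{"translation": [0,3.7,-10.2],"roll": 0},{"translation": [0,4.3,-10.0],"roll": 0},{"translation": [0,4.7,-9.8],"roll": 0},{"translation": [0,5.2,-9.5],"roll": 0}], grip_force=16)

```text
time: 6.15
tool_pos: [0.5556, 0.15, 0.199]
tool_rot: [-3.141, 0.0, -0.122]
contact_force: [0.7, -3.3, -4.5]
opening: 0.0111
grip_force: 16.0
```

Run:
```python
from h import *
t=.5
to(.09-.217*np.cos(t)+.006*np.sin(t),0,.1+.217*np.sin(t)+.006*np.cos(t)-.012)
```

```text
t 6.15 chest tcp [-0.0976 -0.0005  0.199 ] dyaw -0.0001 tool shift [0.5 0.  1.7] F [ 0.7 -3.3 -4.5] open 0.0111
```

Call:
step_arm(commands=[{"translation": [0,5.7,-9.2],"roll": 0},{"translation": [0,6.2,-8.9],"roll": 0},{"translation": [0,6.6,-8.6],"roll": 0},{"translation": [0,7.0,-8.3],"roll": 0},{"translation": [0,7.4,-7.9],"roll": 0},{"translation": [0,7.8,-7.5],"roll": 0},{"translation": [0,8.2,-7.1],"roll": 0},{"translation": [0,8.5,-6.7],"roll": 0},{"translation": [0,8.8,-6.3],"roll": 0},{"translation": [0,9.1,-5.8],"roll": 0}])

```text
time: 6.98
tool_pos: [0.5468, 0.0764, 0.2767]
tool_rot: [-3.139, -0.003, -0.121]
contact_force: [-2.1, 3.9, 4.4]
opening: 0.0113
grip_force: 16.0
```

Call:
step_arm(commands=[{"translation": [0,9.4,-5.4],"roll": 0},{"translation": [0,9.7,-4.9],"roll": 0},{"translation": [0,9.9,-4.4],"roll": 0},{"translation": [0,10.1,-3.9],"roll": 0},{"translation": [0,10.3,-3.4],"roll": 0},{"translation": [0,10.5,-2.9],"roll": 0},{"translation": [0,10.6,-2.3],"roll": 0},{"translation": [0,10.7,-1.8],"roll": 0},{"translation": [0,10.8,-1.3],"roll": 0},{"translation": [0,10.8,-0.7],"roll": 0}])

```text
time: 7.82
tool_pos: [0.5339, -0.0278, 0.3059]
tool_rot: [3.141, -0.0, -0.122]
contact_force: [-1.5, 1.0, 3.8]
opening: 0.0116
grip_force: 16.0
```

Run:
```python
from h import *
t=1.5
to(.09-.217*np.cos(t)+.006*np.sin(t),0,.1+.217*np.sin(t)+.006*np.cos(t)-.012)
```

```text
t 7.82 chest tcp [ 0.0815 -0.0004  0.3059] dyaw -0.0003 tool shift [ 0.4 -0.9  1. ] F [-1.5  1.   3.8] open 0.0116
```

Call:
step_arm(commands=[{"translation": [0,10.9,-0.2],"roll": 0},{"translation": [0,10.8,0.3],"roll": 0},{"translation": [0,10.8,0.9],"roll": 0},{"translation": [0,10.8,1.4],"roll": 0},{"translation": [0,10.7,2.0],"roll": 0},{"translation": [0,10.6,2.5],"roll": 0},{"translation": [0,10.4,3.0],"roll": 0},{"translation": [0,10.3,3.5],"roll": 0},{"translation": [0,5.1,2.0],"roll": 0},{"translation": [0,5,2.0],"roll": 0},{"translation": [0,5,2.2],"roll": 0},{"translation": [0,2.5,1.2],"roll": 0},{"translation": [0,0,0],"roll": 0},{"translation": [0,0,0],"roll": 0}])

```text
time: 8.98
tool_pos: [0.5215, -0.1285, 0.2844]
tool_rot: [-3.142, 0.0, -0.122]
contact_force: [-1.5, -0.5, 0.3]
opening: 0.0114
grip_force: 16.0
```

Run:
```python
from h import *
t=2.0
to(.09-.217*np.cos(t)+.006*np.sin(t),0,.1+.217*np.sin(t)+.006*np.cos(t)-.012)
```

```text
t 8.98 chest tcp [ 0.1831 -0.0004  0.2844] dyaw -0.0002 tool shift [0.4 2.7 1.6] F [-1.5 -0.5  0.3] open 0.0114
```

Call:
step_arm(commands=[{"translation": [0,2.7,1.3],"roll": 0},{"translation": [0,0,0],"roll": 0},{"translation": [0,0,0],"roll": 0}])

```text
time: 9.23
tool_pos: [0.5212, -0.1312, 0.2832]
tool_rot: [3.142, 0.0, -0.122]
contact_force: [-3.0, -0.0, -1.4]
opening: 0.011
grip_force: 16.0
```

Call:
step_arm(commands=[{"translation": [0,0,0],"roll": 0},{"translation": [0,0,0],"roll": 0},{"translation": [0,0,0],"roll": 0},{"translation": [0,0,0],"roll": 0},{"translation": [0,0,-8],"roll": 0},{"translation": [0,0,-20],"roll": 0},{"translation": [0,0,-30],"roll": 0},{"translation": [0,0,-30],"roll": 0}], fingers=0.3)

```text
time: 9.9
tool_pos: [0.521, -0.1311, 0.3725]
tool_rot: [-3.141, 0.001, -0.122]
contact_force: [0.7, -0.4, -0.4]
opening: 0.0275
grip_force: 0.0
```

Run:
```python
from h import *
to(.045,.148,.3)
cv2.imwrite("pics/open.png",cv2.resize(read_camera("side")[60:290,190:440,::-1],None,fx=2.6,fy=2.6,interpolation=cv2.INTER_CUBIC))
```

```text
t 9.9 chest tcp [ 0.1857 -0.0006  0.3725] dyaw -0.0001 tool shift [ 148.6 -140.7   72.5] F [ 0.7 -0.4 -0.4] open 0.0275
```

View pics/open.png

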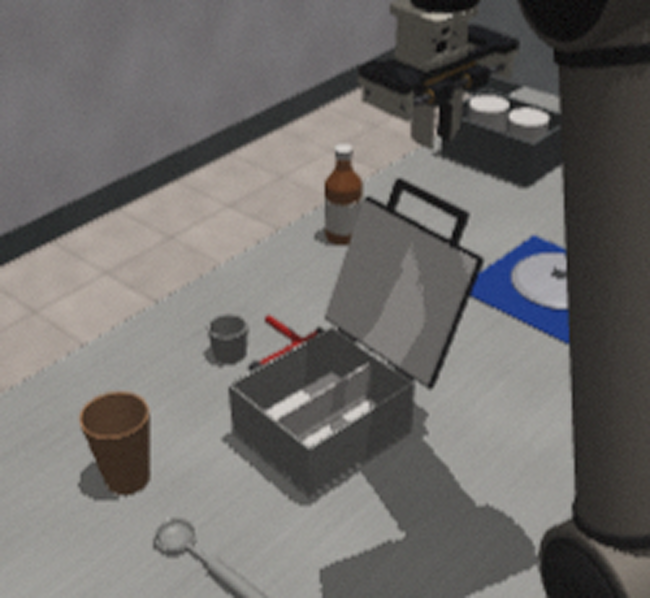

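The lid leans back on its stop and the white underside shows. The stay lies level with its pin sticking out towards crop px (268,320), well clear of the jigger. Moving to the pin.

Call:
step_arm(commands=[{"translation": [21.2,-20,0],"roll": 0},{"translation": [21.2,-20,0],"roll": 0},{"translation": [21.2,-20,0],"roll": 0},{"translation": [21.2,-20,0],"roll": 0},{"translation": [21.2,-20,0],"roll": 0},{"translation": [21.2,-20,0],"roll": 0},{"translation": [21.2,-20,0],"roll": 0},{"translation": [0,0,0],"roll": 0},{"translation": [0,0,25],"roll": 0},{"translation": [0,0,25],"roll": 0},{"translation": [0,0,25],"roll": 0},{"translation": [0,0,25],"roll": 0},{"translation": [0,0,25],"roll": 0},{"translation": [0,0,25],"roll": 0},{"translation": [0,0,25],"roll": 0},{"translation": [0,0,25],"roll": 0},{"translation": [0,0,20],"roll": 0},{"translation": [0,0,0],"roll": 0},{"translation": [0,0,0],"roll": 0}], fingers=0.4)

```text
time: 11.53
tool_pos: [0.6852, -0.0107, 0.151]
tool_rot: [3.141, 0.002, -0.122]
contact_force: [0.5, -0.6, 0.0]
opening: 0.0369
grip_force: 0.0
```

Run:
```python
from h import *
to(.045,.148,.076)
a=read_camera("top")[110:260,260:420,::-1];b=read_camera("side")[110:260,230:390,::-1]
f=lambda i:cv2.resize(i,(398,373),interpolation=cv2.INTER_CUBIC)
cv2.imwrite("pics/pin.png",np.hstack([f(a),f(b)]))
```

```text
t 11.53 chest tcp [0.0462 0.1477 0.151 ] dyaw -0.0004 tool shift [ 0.3 -1.2 75. ] F [ 0.5 -0.6  0. ] open 0.0369
```

View pics/pin.png

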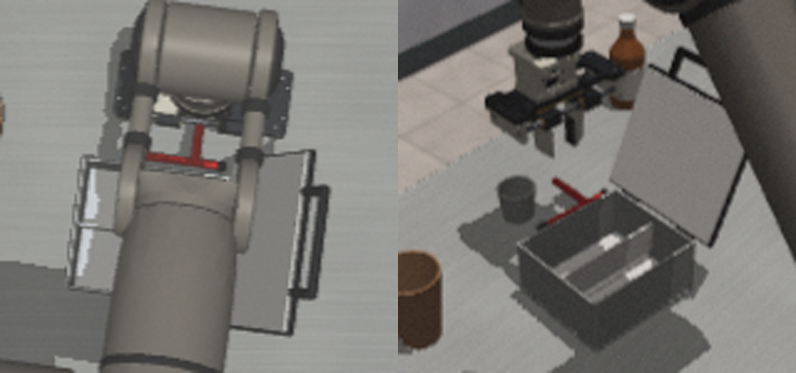

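The top view shows the pin (px (197,130)) under the gripper. The forearm passes beside the raised lid without touching it. I'll descend onto the pin and grip.

Call:
step_arm(commands=[{"translation": [0,-1.2,12],"roll": 0},{"translation": [0,0,13],"roll": 0},{"translation": [0,0,13],"roll": 0},{"translation": [0,0,13],"roll": 0},{"translation": [0,0,12],"roll": 0},{"translation": [0,0,12],"roll": 0},{"translation": [0,0,0],"roll": 0}])

```text
time: 12.22
tool_pos: [0.6845, -0.0091, 0.0734]
tool_rot: [3.141, 0.004, -0.122]
contact_force: [-0.3, -0.8, -0.8]
opening: 0.0366
grip_force: 0.0
```

Call:
step_arm(commands=[{"translation": [0,0,0],"roll": 0},{"translation": [0,0,0],"roll": 0},{"translation": [0,0,0],"roll": 0},{"translation": [0,0,0],"roll": 0},{"translation": [0,0,0],"roll": 0}], fingers=0, grip_force=12)

```text
time: 12.63
tool_pos: [0.6862, -0.0103, 0.0771]
tool_rot: [3.14, -0.002, -0.122]
contact_force: [-0.6, -4.4, 2.0]
opening: 0.0115
grip_force: 12.0
```

Run:
```python
from h import *
to(.045,.148,.076)
th=np.linspace(0,1.72,24);P=80*np.array([-(-np.cos(th)),np.sin(th)]).T
print([[float(round(a,1)),float(round(-b,1))] for a,b in np.diff(P,axis=0)])
```

```text
t 12.63 chest tcp [0.0457 0.1486 0.0771] dyaw -0.0002 tool shift [-0.6 -0.7  1.1] F [-0.6 -4.4  2. ] open 0.0115
[[-0.2, -6.0], [-0.7, -5.9], [-1.1, -5.9], [-1.5, -5.8], [-2.0, -5.6], [-2.4, -5.5], [-2.8, -5.3], [-3.2, -5.1], [-3.6, -4.8], [-3.9, -4.5], [-4.2, -4.2], [-4.5, -3.9], [-4.8, -3.6], [-5.1, -3.2], [-5.3, -2.8], [-5.5, -2.4], [-5.6, -2.0], [-5.8, -1.5], [-5.9, -1.1], [-5.9, -0.7], [-6.0, -0.2], [-6.0, 0.2], [-5.9, 0.7]]
```

Gripped at 11.5 mm, with the pin where expected. Swinging the stay up.

Call:
step_arm(commands=[{"translation": [0,-0.2,-6.0],"roll": 0},{"translation": [0,-0.7,-5.9],"roll": 0},{"translation": [0,-1.1,-5.9],"roll": 0},{"translation": [0,-1.5,-5.8],"roll": 0},{"translation": [0,-2.0,-5.6],"roll": 0},{"translation": [0,-2.4,-5.5],"roll": 0},{"translation": [0,-2.8,-5.3],"roll": 0},{"translation": [0,-3.2,-5.1],"roll": 0},{"translation": [0,-3.6,-4.8],"roll": 0},{"translation": [0,-3.9,-4.5],"roll": 0},{"translation": [0,-4.2,-4.2],"roll": 0},{"translation": [0,-4.5,-3.9],"roll": 0},{"translation": [0,-4.8,-3.6],"roll": 0}])

```text
time: 13.72
tool_pos: [0.6906, 0.0226, 0.1455]
tool_rot: [3.138, -0.003, -0.124]
contact_force: [-2.9, -8.0, 7.6]
opening: 0.0113
grip_force: 12.0
```

Call:
step_arm(commands=[{"translation": [0,-5.1,-3.2],"roll": 0},{"translation": [0,-5.3,-2.8],"roll": 0},{"translation": [0,-5.5,-2.4],"roll": 0},{"translation": [0,-5.6,-2.0],"roll": 0},{"translation": [0,-5.8,-1.5],"roll": 0},{"translation": [0,-5.9,-1.1],"roll": 0},{"translation": [0,-5.9,-0.7],"roll": 0},{"translation": [0,-6.0,-0.2],"roll": 0},{"translation": [0,-6.0,0.2],"roll": 0},{"translation": [0,-5.9,0.7],"roll": 0},{"translation": [0,0,0],"roll": 0},{"translation": [0,0,0],"roll": 0}])

```text
time: 14.72
tool_pos: [0.6974, 0.081, 0.1554]
tool_rot: [3.139, -0.001, -0.122]
contact_force: [1.9, -5.0, 3.9]
opening: 0.0115
grip_force: 12.0
```

Run:
```python
from h import *
to(-.035+.08*np.cos(1.72),.148,.088+.08*np.sin(1.72)-.012)
```

```text
t 14.72 chest tcp [-0.0464  0.1486  0.1554] dyaw -0.0003 tool shift [-0.6 -0.5  0.3] F [ 1.9 -5.   3.9] open 0.0115
```

Call:
step_arm(commands=[{"translation": [0,0,0],"roll": 0},{"translation": [0,0,0],"roll": 0},{"translation": [0,0,0],"roll": 0},{"translation": [0,0,0],"roll": 0},{"translation": [0,0,-8],"roll": 0},{"translation": [0,0,-20],"roll": 0},{"translation": [0,0,-30],"roll": 0},{"translation": [0,0,-30],"roll": 0},{"translation": [0,0,-30],"roll": 0},{"translation": [0,0,-30],"roll": 0},{"translation": [0,0,-30],"roll": 0},{"translation": [0,0,-30],"roll": 0},{"translation": [0,0,0],"roll": 0}], fingers=0.3)

```text
time: 15.8
tool_pos: [0.6977, 0.0822, 0.3715]
tool_rot: [-3.14, -0.012, -0.122]
contact_force: [-0.4, 0.4, 1.4]
opening: 0.0276
grip_force: 0.0
```

Run:
```python
from h import *
to(.1858,0,.372)
cv2.imwrite("pics/stay.png",cv2.resize(read_camera("side")[60:290,190:440,::-1],None,fx=2.6,fy=2.6,interpolation=cv2.INTER_CUBIC))
```

```text
t 15.8 chest tcp [-0.0476  0.1489  0.3715] dyaw 0.0001 tool shift [-148.9  233.4   -0.5] F [-0.4  0.4  1.4] open 0.0276
```

View pics/stay.png

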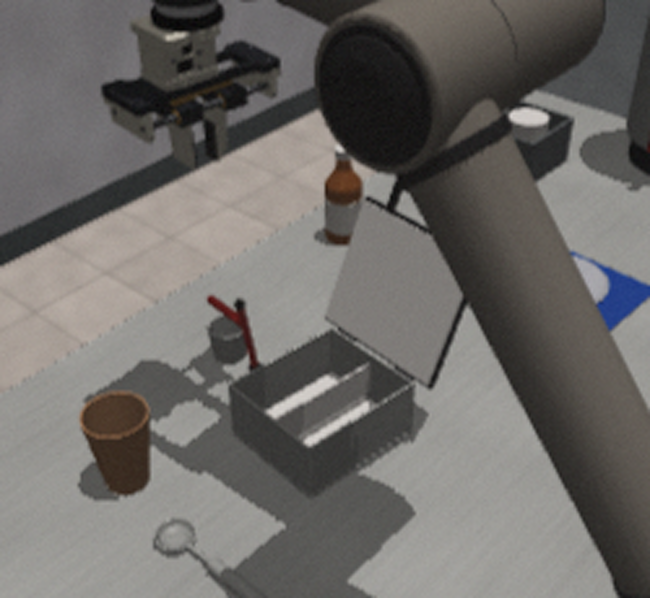

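The stay stands at its stop (rod px (253,365) to (240,303)) and the lid is still leaning back. Going back to the bar.

Call:
step_arm(commands=[{"translation": [-14.9,23.3,0],"roll": 0},{"translation": [-14.9,23.3,0],"roll": 0},{"translation": [-14.9,23.3,0],"roll": 0},{"translation": [-14.9,23.3,0],"roll": 0},{"translation": [-14.9,23.3,0],"roll": 0},{"translation": [-14.9,23.3,0],"roll": 0},{"translation": [-14.9,23.3,0],"roll": 0},{"translation": [-14.9,23.3,0],"roll": 0},{"translation": [-14.9,23.3,0],"roll": 0},{"translation": [-14.9,23.3,0],"roll": 0},{"translation": [0,0,0],"roll": 0},{"translation": [0,0,0],"roll": 0}])

```text
time: 16.85
tool_pos: [0.5198, -0.1316, 0.3628]
tool_rot: [-3.141, 0.001, -0.124]
contact_force: [0.9, 0.8, 0.0]
opening: 0.0273
grip_force: 0.0
```

Run:
```python
from h import *
to(.1858,0,.284)
def bar(t):return np.array([-217*np.cos(t)+6*np.sin(t),217*np.sin(t)+6*np.cos(t)])
th=np.linspace(2.0,.65,37);P=np.array([bar(t) for t in th]);D=np.diff(P,axis=0)
print([[float(round(a,1)),float(round(-b,1))] for a,b in D])
```

```text
t 16.85 chest tcp [ 0.1863 -0.0017  0.3628] dyaw -0.0024 tool shift [ 1.7 -0.5 78.8] F [0.9 0.8 0. ] open 0.0273
[[-7.4, -3.5], [-7.5, -3.2], [-7.6, -2.9], [-7.7, -2.6], [-7.8, -2.3], [-7.9, -2.0], [-8.0, -1.7], [-8.0, -1.4], [-8.1, -1.1], [-8.1, -0.8], [-8.1, -0.5], [-8.1, -0.2], [-8.1, 0.1], [-8.1, 0.4], [-8.1, 0.7], [-8.1, 1.0], [-8.0, 1.3], [-8.0, 1.6], [-7.9, 1.9], [-7.8, 2.2], [-7.7, 2.5], [-7.6, 2.8], [-7.5, 3.1], [-7.4, 3.4], [-7.3, 3.6], [-7.1, 3.9], [-7.0, 4.2], [-6.8, 4.4], [-6.7, 4.7], [-6.5, 4.9], [-6.3, 5.2], [-6.1, 5.4], [-5.9, 5.6], [-5.7, 5.8], [-5.5, 6.0], [-5.2, 6.2]]
```

Call:
step_arm(commands=[{"translation": [1.5,-0.5,12],"roll": 0},{"translation": [0,0,12],"roll": 0},{"translation": [0,0,12],"roll": 0},{"translation": [0,0,12],"roll": 0},{"translation": [0,0,0],"roll": 0},{"translation": [0,0,0],"roll": 0}])

```text
time: 17.35
tool_pos: [0.5224, -0.1298, 0.3145]
tool_rot: [-3.141, 0.002, -0.121]
contact_force: [0.5, -0.4, 0.5]
opening: 0.0277
grip_force: 0.0
```

```bash
python3 -c "
from h import *
to(.1858,0,.284)"
```

```text
t 17.35 chest tcp [0.1842 0.0006 0.3145] dyaw 0.001 tool shift [-0.6  1.6 30.5] F [ 0.5 -0.4  0.5] open 0.0277
```

Call:
step_arm(commands=[{"translation": [0,1.6,8],"roll": 0},{"translation": [0,0,8],"roll": 0},{"translation": [0,0,8],"roll": 0},{"translation": [0,0,6.5],"roll": 0},{"translation": [0,0,0],"roll": 0}])

```text
time: 17.77
tool_pos: [0.5214, -0.1321, 0.283]
tool_rot: [-3.141, 0.003, -0.122]
contact_force: [-0.8, 1.2, -0.4]
opening: 0.0272
grip_force: 0.0
```

Call:
step_arm(commands=[{"translation": [0,0,0],"roll": 0},{"translation": [0,0,0],"roll": 0},{"translation": [0,0,0],"roll": 0},{"translation": [0,0,0],"roll": 0},{"translation": [0,0,0],"roll": 0}], fingers=0, grip_force=16)

```text
time: 18.18
tool_pos: [0.5223, -0.132, 0.2852]
tool_rot: [-3.141, -0.001, -0.122]
contact_force: [-0.0, 3.9, 0.9]
opening: 0.0115
grip_force: 16.0
```

```bash
python3 -c "
from h import *
to(.1858,0,.283)"
```

```text
t 18.18 chest tcp [0.1864 0.0008 0.2852] dyaw 0.0 tool shift [-0.8 -0.6  2.2] F [-0.   3.9  0.9] open 0.0115
```

Call:
step_arm(commands=[{"translation": [0,-7.4,-3.5],"roll": 0},{"translation": [0,-7.5,-3.2],"roll": 0},{"translation": [0,-7.6,-2.9],"roll": 0},{"translation": [0,-7.7,-2.6],"roll": 0},{"translation": [0,-7.8,-2.3],"roll": 0},{"translation": [0,-7.9,-2.0],"roll": 0},{"translation": [0,-8.0,-1.7],"roll": 0},{"translation": [0,-8.0,-1.4],"roll": 0},{"translation": [0,-8.1,-1.1],"roll": 0},{"translation": [0,-8.1,-0.8],"roll": 0},{"translation": [0,-8.1,-0.5],"roll": 0},{"translation": [0,-8.1,-0.2],"roll": 0},{"translation": [0,-8.1,0.1],"roll": 0},{"translation": [0,-8.1,0.4],"roll": 0},{"translation": [0,-8.1,0.7],"roll": 0},{"translation": [0,-8.1,1.0],"roll": 0},{"translation": [0,-8.0,1.3],"roll": 0},{"translation": [0,-8.0,1.6],"roll": 0}])

```text
time: 19.68
tool_pos: [0.5394, 0.0101, 0.3017]
tool_rot: [3.142, 0.0, -0.122]
contact_force: [2.1, -1.0, 0.2]
opening: 0.011
grip_force: 16.0
```

Run:
```python
from h import *
t=1.325
to(.09-.217*np.cos(t)+.006*np.sin(t),0,.1+.217*np.sin(t)+.006*np.cos(t)-.012)
```

```text
t 19.68 chest tcp [0.0433 0.0005 0.3017] dyaw -0.0002 tool shift [-0.5 -0.3  1.7] F [ 2.1 -1.   0.2] open 0.011
```

Call:
step_arm(commands=[{"translation": [0,-7.9,1.9],"roll": 0},{"translation": [0,-7.8,2.2],"roll": 0},{"translation": [0,-7.7,2.5],"roll": 0},{"translation": [0,-7.6,2.8],"roll": 0},{"translation": [0,-7.5,3.1],"roll": 0},{"translation": [0,-7.4,3.4],"roll": 0},{"translation": [0,-7.3,3.6],"roll": 0},{"translation": [0,-7.1,3.9],"roll": 0},{"translation": [0,-7.0,4.2],"roll": 0},{"translation": [0,-6.8,4.4],"roll": 0},{"translation": [0,-6.7,4.7],"roll": 0},{"translation": [0,-6.5,4.9],"roll": 0},{"translation": [0,-6.3,5.2],"roll": 0},{"translation": [0,-6.1,5.4],"roll": 0},{"translation": [0,-3.0,2.8],"roll": 0},{"translation": [0,-2.9,2.8],"roll": 0},{"translation": [0,0,0],"roll": 0}])

```text
time: 21.1
tool_pos: [0.5523, 0.1146, 0.2435]
tool_rot: [-3.142, 0.0, -0.122]
contact_force: [2.0, 0.5, -0.6]
opening: 0.0117
grip_force: 16.0
```

Run:
```python
from h import *
t=.7625
to(.09-.217*np.cos(t)+.006*np.sin(t),0,.1+.217*np.sin(t)+.006*np.cos(t)-.012)
t=.65
to(.09-.217*np.cos(t)+.006*np.sin(t),0,.1+.217*np.sin(t)+.006*np.cos(t)-.010)
```

```text
t 21.1 chest tcp [-0.062   0.0006  0.2435] dyaw 0.0002 tool shift [-0.6 -0.8  1.3] F [ 2.   0.5 -0.6] open 0.0117
t 21.1 chest tcp [-0.062   0.0006  0.2435] dyaw 0.0002 tool shift [ -0.6 -17.1  17.4] F [ 2.   0.5 -0.6] open 0.0117
```

Call:
step_arm(commands=[{"translation": [0,-2.9,2.8],"roll": 0},{"translation": [0,-2.9,2.9],"roll": 0},{"translation": [0,-2.8,2.9],"roll": 0},{"translation": [0,-2.8,3.0],"roll": 0},{"translation": [0,-2.8,3.0],"roll": 0},{"translation": [0,-2.0,2.0],"roll": 0},{"translation": [0,0,0],"roll": 0},{"translation": [0,0,0],"roll": 0}])

```text
time: 21.77
tool_pos: [0.5542, 0.1299, 0.2271]
tool_rot: [3.141, 0.001, -0.122]
contact_force: [0.9, -2.0, -3.0]
opening: 0.0112
grip_force: 16.0
```

Run:
```python
from h import *
t=.65
to(.09-.217*np.cos(t)+.006*np.sin(t),0,.1+.217*np.sin(t)+.006*np.cos(t)-.010)
```

```text
t 21.77 chest tcp [-0.0775  0.0006  0.2271] dyaw -0.0001 tool shift [-0.6 -1.6  1. ] F [ 0.9 -2.  -3. ] open 0.0112
```

Call:
step_arm(commands=[{"translation": [0,-0.8,0.9],"roll": 0},{"translation": [0,-0.8,1.0],"roll": 0},{"translation": [0,0,0],"roll": 0},{"translation": [0,0,0],"roll": 0},{"translation": [0,0,0],"roll": 0}])

```text
time: 22.18
tool_pos: [0.5543, 0.131, 0.2259]
tool_rot: [3.14, -0.0, -0.123]
contact_force: [-2.3, -5.7, 1.3]
opening: 0.0111
grip_force: 16.0
```

Call:
step_arm(commands=[{"translation": [0,-0.8,0.9],"roll": 0},{"translation": [0,-0.8,1.0],"roll": 0},{"translation": [0,0,0],"roll": 0},{"translation": [0,0,0],"roll": 0},{"translation": [0,0,0],"roll": 0}])

```text
time: 22.6
tool_pos: [0.5545, 0.1314, 0.2253]
tool_rot: [3.139, -0.001, -0.123]
contact_force: [-3.7, -9.2, 9.2]
opening: 0.0114
grip_force: 16.0
```

Run:
```python
from h import *
t=.65
to(.09-.217*np.cos(t)+.006*np.sin(t),0,.1+.217*np.sin(t)+.006*np.cos(t)-.010)
cv2.imwrite("pics/rest.png",cv2.resize(read_camera("side")[60:290,190:440,::-1],None,fx=2.6,fy=2.6,interpolation=cv2.INTER_CUBIC))
```

```text
t 22.6 chest tcp [-0.079   0.0007  0.2253] dyaw -0.0008 tool shift [-0.7 -0.1 -0.8] F [-3.7 -9.2  9.2] open 0.0114
```

View pics/rest.png

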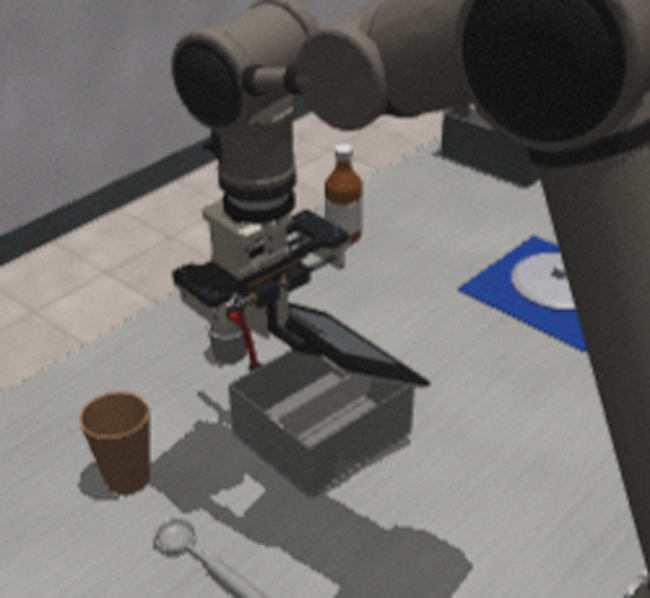

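The lid rests on the red stay (px (240,315)), and the upward push of about 9 N confirms contact. I take most of the press off, release and rise.

Call:
step_arm(commands=[{"translation": [0,1.2,-1.4],"roll": 0},{"translation": [0,0,0],"roll": 0}])

```text
time: 22.82
tool_pos: [0.5544, 0.131, 0.2257]
tool_rot: [3.14, -0.0, -0.123]
contact_force: [-2.2, -5.5, 2.2]
opening: 0.0115
grip_force: 16.0
```

Call:
step_arm(commands=[{"translation": [0,0,0],"roll": 0},{"translation": [0,0,0],"roll": 0},{"translation": [0,0,0],"roll": 0},{"translation": [0,0,0],"roll": 0},{"translation": [0,0,-4],"roll": 0},{"translation": [0,0,-8],"roll": 0},{"translation": [0,0,-15],"roll": 0},{"translation": [0,0,-25],"roll": 0},{"translation": [0,0,-30],"roll": 0},{"translation": [0,0,-20],"roll": 0},{"translation": [0,0,0],"roll": 0},{"translation": [0,0,0],"roll": 0}], fingers=0.24)

```text
time: 23.82
tool_pos: [0.555, 0.1323, 0.3288]
tool_rot: [-3.141, -0.003, -0.122]
contact_force: [0.2, -1.1, -0.0]
opening: 0.0221
grip_force: 0.0
```

Run:
```python
from h import *
to(-.08,0,.33)
t=.65
print([(proj("side",W(POSE,(.09-.217*np.cos(t)+.006*np.sin(t),y,.1+.217*np.sin(t)+.006*np.cos(t))))-[190,60])*2.6 for y in(.055,-.055)], (proj("side",W(POSE,(-.035+.08*np.cos(1.72),.165,.088+.08*np.sin(1.72))))-[190,60])*2.6)
cv2.imwrite("pics/end.png",cv2.resize(read_camera("side")[60:290,190:440,::-1],None,fx=2.6,fy=2.6,interpolation=cv2.INTER_CUBIC))
```

```text
t 23.82 chest tcp [-0.0799  0.0011  0.3288] dyaw -0.0 tool shift [-1.1 -0.1 -1.2] F [ 0.2 -1.1 -0. ] open 0.0221
[array([235.83135551, 301.69685612]), array([296.5118781 , 344.88782039])] [207.55852295 297.92972122]
```

View pics/end.png

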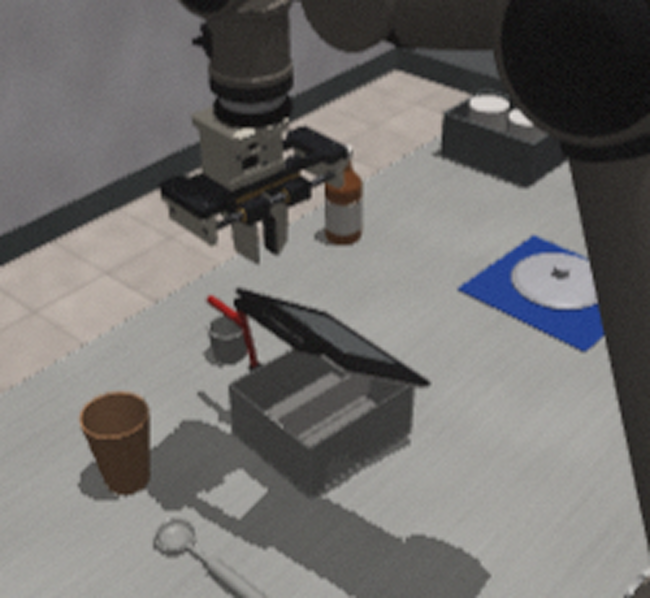

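The lid is propped on the stay (contact near px (243,310)). The gripper is clear above it and the bystanders have not moved. Handing in.

```bash
python3 -c "
from cell import *
print(hand_in())"
```

```text
the job is handed in; nothing more can be done
None
```

The lid was swung back to its stop, the stay flipped up to its own stop, and the lid lowered gently until it rests propped on it; the last picture shows the gripper clear and no bystander moved, and I handed the job in at about 24 s (no verdict was returned).

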